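Click the score marker onto the brass rail

ROBOT

A 6-joint arm with a two-finger parallel gripper is mounted at the origin on the work surface. World frame = base frame: x ahead of the robot, y to its left, z up, the work surface at z = 0. Lengths are in m, angles in degrees, forces in N, time in s.
With the tool pointing down it reaches from about 0.4 to 0.825 m from the base axis. Payload 7 kg.
Tool frame: the origin (TCP) lies midway between the tips of the shut fingers; the grasp point (between the pads) lies 19 mm behind it; z points along the fingers, y is the line along which they close (so a half turn about z gives the same grasp; the last joint's range is limited). The gripper opens to 88 mm and grips with 3 to 60 N. Pads are 19 mm wide; open, the fingers measure 130 mm over their backs; the gripper's body (78 mm by 193 mm) begins 47 mm behind the grasp point.
Start: joints at [92.367, 20.546, 0.682, 0, -70.136, -16.507], TCP at [0.165, 0.655, 0.227] pointing down, gripper open.
Joint ranges: [-176.03, 176.03], [-82.01, 121.73], [-58.28, 71.71], [-173.87, 95.51], [-174.79, -0.11], [-173.66, 173.66]. Speed limits (degrees/s): [136.94, 136.94, 172.46, 180, 180, 180].

INTERFACE

Orientations are given as [roll, pitch, yaw] about the fixed x, y, z axes, in that order (R = Rz(yaw) Ry(pitch) Rx(roll)).
In Python, from plant import r gives the robot as it stands.
- The arm moves only by the tool drive_tool, never from a script. Its argument "commands" is a list of rows, each an object of numbers: "hand": the closure, from 0 (fully open) to 1 (shut); "tx", "ty", "tz": the shift along the world's x, y, z scaled (see below); "turn": the turn about the world's z scaled (see below). A call has 1 to 10 rows; each row is the pose to reach, as a shift and turn from the pose commanded when the call began; what a row does not reach only later rows make up. The controller multiplies each number of a shift by 0.6 m and each number of a turn by 90 degrees. A row lasts 1/10 s, in which the tool goes at most 50 mm and 8.59 degrees, less where a joint would pass 70% of its speed; a pose out of reach is approached as far as the arm can. A call with a number of a shift or a turn outside -1 to 1 is refused whole. A call with a gripper value outside its range is refused whole. The fingers move at their own pace and stop on an object; "grip_force" is the grip in N (left out, the last holds). Time passes only in rows, so rows that repeat a pose let the fingers close. It gives the time, the measured TCP pose, the force, the opening and the grip force at its end, in the units of the state.
- r.get_state(): the state, without advancing time (a new reading comes with each control period).
- r.capture(name): name is "scene" or "top" or "wrist"; returns a dict with "frame" (400x640x3 uint8, red, green, blue), "fx", "fy", "cx", "cy" (pixels), "world_from_camera" (4x4, takes a point from camera to world coordinates); the wrist camera has in their place "T_tool_cam" (4x4, takes a point from camera to tool coordinates, whose origin is the TCP and whose axes are the flange's). Camera axes: x right, y down, z forward; pixel columns grow to the right and rows downward; lengths in m; the calibration is good to about 2 mm. A picture is of the moment at which its call begins: read the wrist's pose just before it. There is no depth.
- r.close_job(): hands the job in; it is judged then, once.
Trained networks look in the newest picture that a camera, given by its name, has taken for a name from the list of things; names that differ only in an ending like _2 or _b are one class to them, and where a whole thing is asked for, a point or a joint stands for the part that bears it (a point fixed in the world has none). Each returns a list of dicts, best first, with "score" (0 to 1); they miss things now and then, are a little off and sometimes report something else, mostly with a low value. They report only what shows in the picture. A call takes as long as a camera call. They do not tell look-alikes from the thing itself.
- r.trace(label, camera): "pixels" (400x640 bool, what is visible of it) and "extent" ([left, top, right, bottom] in pixels, round what is visible of it).
The state is a dict: "time_s": time; "joints": joint angles; "qd": joint speeds; "joint_torque": joint torques, N m; "tcp_pos": TCP position; "eef_rot": TCP orientation; "contact_force": force on the tool from outside, world axes, zero at the start; "moment": the same for the moment, N m; "gripper_width": finger opening in m; "gripper_force": force on a finger pad.
Only numpy, scipy, OpenCV 4.12 (cv2) and the standard library are available. Lean on these libraries where they do the work, as an engineer would, in place of code of your own. Each camera call takes 0.05 s, during which the arm holds its last target. There are 200 camera calls.

TASK

Pick up the wooden score marker, thread it over the free end of the brass rail and slide it along, past the resistance of the rail's spring ball, until the ball clicks into the notch in the middle of the marker's bore; leave it held there by the ball and let go. Do it gently, without forcing the marker or gripper hard against the rail, and leave the dart case, chalk bowl and jug where they are.

Things in the scene. Friction and masses are not known exactly. Their poses are not given: they have to be found in the camera images.
- marker_center (a point): Centre (half-way up) of the loose wooden score marker, a pale wooden block standing on the shelf: 30 mm wide (its x), 46 mm long (its y), 60 mm tall (its z, up). Flat sides, gripped across x from above. A square bore runs right through it along its y. Both ends are alike. About 90 g (60 to 130 g).
- marker_bore (a point): Middle of the marker's bore (on its axis, 12 mm below marker_center, 18 mm above the underside), same axes. The bore is 14.5 x 14.5 mm, along y. In its ceiling, at the middle of its length, is a notch 7.5 mm long for the spring ball; on each side of the notch a 10 mm flat land, then a 30 degree lead-in flare up to the mouth.
- marker: The same marker; origin at the centre of its underside, 30 mm below marker_center, same axes.
- rail: Fixed brass rail; origin on the shelf under the middle of the bar. Bar 12 x 12 mm, along y from -100 mm (free end) to +100 mm (post), level, axis 80 mm above the shelf, polished. Post 34 x 34 mm, 100 mm tall, y = 100 to 134 mm, on a foot 70 x 90 x 12 mm. In the bar's top face a 12 mm steel spring ball, 60 to 120 mm from the free end: where differs every time and must be felt or seen.
- rail_end (a point): Middle of the face of the bar's free end (on the bar's axis, 80 mm above the shelf). Axes as the rail: y runs along the bar from the free end to the post, z up. The last 6 mm of the bar is a thinner nose, 8 x 8 mm.
- ball (a joint): How far the spring ball is pressed down, m: 0 free, 6 mm proud, spring 5 N, +1.2 N per mm. The lead-in meets it 21 to 26 mm before the marker's middle is over it; pushing on takes 5 to 12 N, then a light drag over the land (ball 3 mm or more down); at the notch the marker is pulled on (push drops by 2 N or more: click), then held back (5 to 10 N to leave it). Let go, clicked in: about 1.3 mm.
- wallet: Black plastic dart case with two copper-barrelled darts clipped on its top, 80 x 165 x 25 mm, loose; origin at the centre of its underside.
- bowl: White ceramic chalk bowl, 100 mm across, 42 mm tall, loose; origin at the centre of its underside.
- jug: Small pewter jug, 72 mm across, 85 mm tall, handle on its +y side, loose; origin at the centre of its underside.
There are look-alikes about, which are no part of the job. What is meant by the marker is not orange, and is the smaller of those in its own colour.

How it is judged (in metres and radians):
On the way, in this order (a step that is already met when the one before it is completed fails the run):
1. the marker is threaded on the free end of the bar (y of marker_center in the frame of rail_end above 0 m and x of marker_center in the frame of rail_end between -0.005 and 0.005 m and z of marker_center in the frame of rail_end between 0.007 and 0.017 m), for 0.05 s.
2. the marker, on the bar, has pressed the spring ball down (by over 2.4 mm) (value of joint ball above 0.0024 m and y of marker_center in the frame of rail_end above 0.03 m and x of marker_center in the frame of rail_end between -0.005 and 0.005 m and z of marker_center in the frame of rail_end between 0.007 and 0.017 m), for 0.04 s.
At the end, for the whole second after the job is handed in: Marker on the bar (bore within 5 mm of the bar's axis, middle at least 50 mm in from the free end, within 0.15 rad of its direction), let go, at rest (under 10 mm/s), the ball clicked into its notch: pressed 0.8 to 2.2 mm (free 0, under the land about 3) (value of joint ball between 0.0008 and 0.0022 m and y of marker_center in the frame of rail_end above 0.05 m and x of marker_center in the frame of rail_end between -0.005 and 0.005 m and z of marker_center in the frame of rail_end between 0.007 and 0.017 m and angle between the y axis of marker_center and the y axis of rail_end, either way round below 0.15 rad and linear speed of marker below 0.01 m/s); the robot touches nothing.
It fails at once if the marker is forced against the rail with more than 25 N (contact force between marker and rail above 25 N).
It fails at once if the gripper presses on the rail with more than 15 N (contact force between the arm and rail above 15 N).
It fails at once if the dart case is moved by more than 30 mm (distance of wallet from where it was at the start of the episode above 0.03 m).
It fails at once if the chalk bowl is moved by more than 30 mm (distance of bowl from where it was at the start of the episode above 0.03 m).
It fails at once if the jug is moved by more than 30 mm (distance of jug from where it was at the start of the episode above 0.03 m).
It also fails if it takes over 48 s, if anything falls off the work surface, if the arm or the gripper's body presses on something with over 40 N, if the wrist force passes 120 N, or if a joint passes its speed limit or range.

## Working session

There is one attempt and no reset: what is moved stays moved. The work goes in short steps, Python scripts to look and compute and a tool call to move; the robot and the scene stay as the last step left them, time stands still between calls to the robot, and variables do not carry over. Pictures are saved under pics/ and viewed, at most 10 in all, crops included, and the job is handed in when it is done.

Besides the shell and the picture viewer there is one more tool, called by a JSON object that holds its "op" and its "data", one argument or row to a line. drive_tool: Moves the arm, as the interface text tells. Its arguments: {"type":"object","properties":{"commands":{"type":"array"},"grip_force":{"type":"number"}},"required":["commands"]}

```bash
mkdir -p pics; ls
cat > h.py <<'E'
import numpy as np,cv2
from plant import r
def cap(n,save=None):
    s=r.get_state(); c=r.capture(n)
    if save: cv2.imwrite('pics/'+save,c['frame'][:,:,::-1])
    if 'world_from_camera' in c: T=np.array(c['world_from_camera'])
    else:
        from scipy.spatial.transform import Rotation as R
        W=np.eye(4);W[:3,:3]=R.from_euler('xyz',s['eef_rot'],degrees=True).as_matrix();W[:3,3]=s['tcp_pos'];T=W@np.array(c['T_tool_cam'])
    c['T']=T;return c
def at_z(c,u,v,z):
    d=c['T'][:3,:3]@np.array([(u-c['cx'])/c['fx'],(v-c['cy'])/c['fy'],1]);o=c['T'][:3,3]
    return o+d*(z-o[2])/d[2]
def proj(c,p):
    q=np.linalg.inv(c['T'])@np.append(p,1);return np.array([c['fx']*q[0]/q[2]+c['cx'],c['fy']*q[1]/q[2]+c['cy']])
E
python3 - <<'E'
from h import *
print(r.get_state())
for n in ['scene','top','wrist']:
    c=cap(n,n+'0.png');print(n,c['T'].round(3).tolist(),c['fx'])
    for l in ['marker','rail','wallet','bowl','jug']:
        print(l,[(round(float(x['score']),2),list(np.array(x['extent']).round())) for x in r.trace(l,n)])
E
cd pics; python3 -c "
import cv2,numpy as np
cv2.imwrite('all.png',cv2.resize(np.vstack([cv2.imread('scene0.png'),cv2.imread('top0.png')]),(480,600)))"
```

```text
pics
{'time_s': 0.0, 'joints': array([ 9.23691876e+01,  2.05921394e+01,  6.34027149e-01, -2.11864768e-02,
       -7.01374810e+01, -1.65061989e+01]), 'qd': array([-0.03869469,  0.03779682,  0.01819867, -0.08167604,  0.03466869,
        0.03935092]), 'joint_torque': array([ 1.60283129e-03, -5.82723749e+01,  2.93043405e+01,  6.99700847e+00,
        7.07450919e-03, -1.53832971e-04]), 'tcp_pos': array([0.16477146, 0.65406352, 0.22561333]), 'eef_rot': array([ 1.79902687e+02, -8.06682055e-03, -1.41442195e+01]), 'contact_force': array([-0.34790438,  0.65604401, -1.24380872]), 'moment': array([-0.06001038,  0.01120755, -0.02267657]), 'gripper_force': 0.0, 'gripper_width': 0.08764239302256456}
scene [[0.546, 0.663, -0.512, 1.217], [0.838, -0.432, 0.334, -0.348], [0.0, -0.611, -0.791, 1.017], [0.0, 0.0, 0.0, 1.0]] 406.20318721202347
marker [(0.85, [np.float64(156.0), np.float64(226.0), np.float64(191.0), np.float64(264.0)]), (0.82, [np.float64(223.0), np.float64(204.0), np.float64(237.0), np.float64(221.0)]), (0.54, [np.float64(192.0), np.float64(214.0), np.float64(215.0), np.float64(238.0)])]

[... 794 characters left out ...]
95.0), np.float64(265.0), np.float64(422.0), np.float64(286.0)])]
rail [(0.65, [np.float64(242.0), np.float64(214.0), np.float64(351.0), np.float64(241.0)])]
wallet [(0.89, [np.float64(294.0), np.float64(116.0), np.float64(363.0), np.float64(150.0)])]
bowl [(0.68, [np.float64(420.0), np.float64(141.0), np.float64(460.0), np.float64(181.0)])]
jug [(0.59, [np.float64(431.0), np.float64(265.0), np.float64(460.0), np.float64(278.0)]), (0.56, [np.float64(148.0), np.float64(223.0), np.float64(193.0), np.float64(250.0)])]
wrist [[-0.244, -0.929, -0.279, 0.24], [-0.97, 0.234, 0.07, 0.636], [0.0, 0.287, -0.958, 0.384], [0.0, 0.0, 0.0, 1.0]] 298.2689502882995
marker []
rail []
wallet []
bowl []
jug []
```

```bash
cd pics; python3 -c "
import cv2,numpy as np
t=cv2.imread('top0.png');s=cv2.imread('scene0.png')
a=cv2.resize(t[80:320,120:540],None,fx=1.9,fy=1.9)[:, :800]
cv2.imwrite('top_z.png',a)
b=cv2.resize(s[120:320,140:430],None,fx=2.75,fy=2.75)
cv2.imwrite('scene_z.png',b)"
```

```text
(no output)
```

View pics/top_z.png

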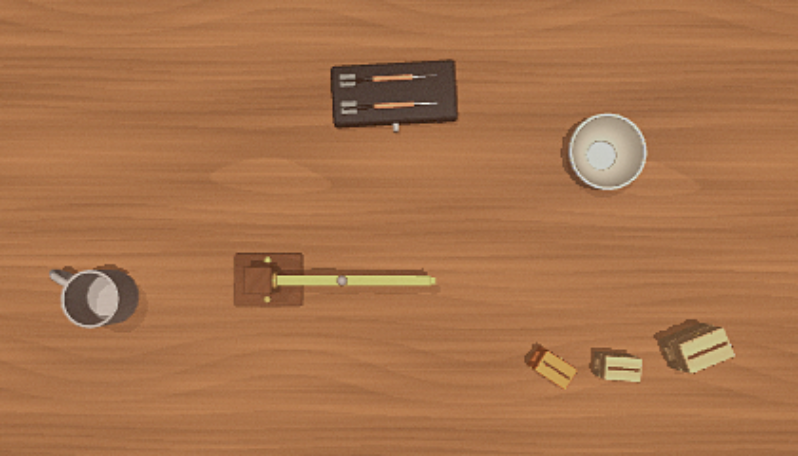

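View pics/scene_z.png

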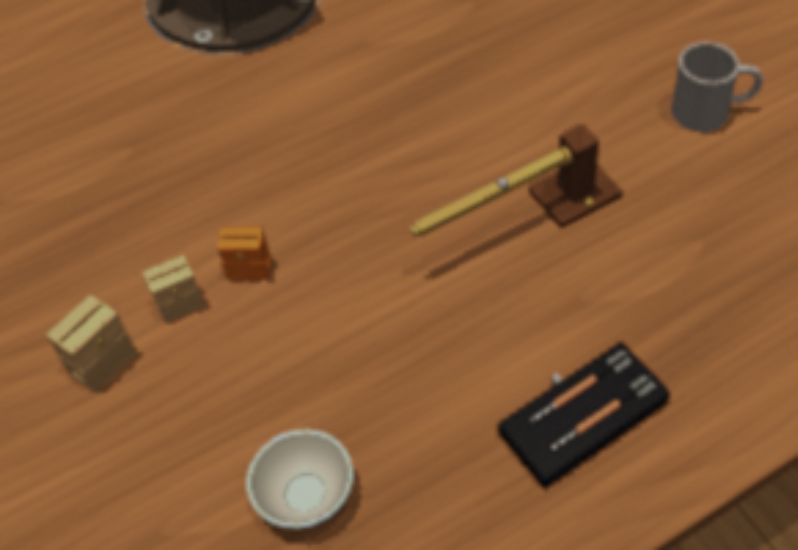

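Run:
```python
from h import *
c=cap('top')
for x in r.trace('marker','top'):
    m=x['pixels'];hsv=cv2.cvtColor(c['frame'],cv2.COLOR_RGB2HSV)
    k=m&(hsv[...,2]>170)
    v,u=np.nonzero(k);P=np.array([at_z(c,a,b,.06)[:2] for a,b in zip(u,v)],np.float32)
    print(x['score'],x['extent'],hsv[m].mean(0).round(),len(u),cv2.minAreaRect(P))
hsv=cv2.cvtColor(c['frame'],cv2.COLOR_RGB2HSV)
x=r.trace('rail','top')[0]['pixels']
k=x&(abs(hsv[...,0].astype(int)-30)<7)&(hsv[...,2]>120)
k[:, :264]=0
v,u=np.nonzero(k);P=np.array([at_z(c,a+0.,b+0.,.086)[:2] for a,b in zip(u,v)],np.float32)
print(P[:,1].min(),P[:,1].max(),cv2.fitLine(P,cv2.DIST_L2,0,.01,.01).ravel(),cv2.minAreaRect(P))
cs=cap('scene')
print('ball top px->',at_z(c,120+342/1.9,80+281/1.9,.088), 'end',at_z(c,120+436/1.9,80+281/1.9,.086),'scene end',at_z(cs,140+414/2.75,120+231/2.75,.08))
print('ball scene',at_z(cs,140+503/2.75,120+183/2.75,.088))
```

```text
0.72 [432.3, 264.3, 459.4, 283.8] [ 20. 107. 170.] 207 ((0.44412365555763245, -0.26286619901657104), (0.055582527071237564, 0.028945600613951683), 86.36988067626953)
0.66 [465.1, 250.5, 509.7, 276.6] [ 19. 111. 161.] 382 ((0.4644874632358551, -0.3647410571575165), (0.04029705747961998, 0.07801465690135956), 20.605581283569336)
0.6 [244.9, 211.8, 346.8, 241.3] [ 17. 138. 151.] 399 ((0.5541464686393738, 0.07557033747434616), (0.05501846596598625, 0.21305574476718903), 0.7662459015846252)
0.58 [396.6, 262.6, 422.1, 284.5] [ 16. 155. 179.] 232 ((0.44492238759994507, -0.18108084797859192), (0.05618835613131523, 0.03163454681634903), 56.67681121826172)
-0.02729731 0.16646732 [ 0.00679841 -0.9999769   0.5526696   0.06639082] ((0.5526326894760132, 0.06958672404289246), (0.009326634928584099, 0.19376589357852936), 0.40016287565231323)
ball top px-> [0.55048991 0.08222091 0.088     ] end [ 0.55127013 -0.03306088  0.086     ] scene end [ 0.5544638  -0.02729271  0.08      ]
ball scene [0.55582293 0.0848293  0.088     ]
```

{"op": "drive_tool", "data": {
  "commands": [
    {"tx":0.5,"ty":-0.6,"tz":0.05,"turn":-0.88,"hand":0},
    {"tx":0.5,"ty":-0.6,"tz":0.05,"turn":-0.88,"hand":0},
    {"tx":0.5,"ty":-0.6,"tz":0.05,"turn":-0.88,"hand":0},
    {"tx":0.5,"ty":-0.6,"tz":0.05,"turn":-0.88,"hand":0},
    {"tx":0.5,"ty":-0.6,"tz":0.05,"turn":-0.88,"hand":0},
    {"tx":0.5,"ty":-0.6,"tz":0.05,"turn":-0.88,"hand":0},
    {"tx":0.5,"ty":-0.6,"tz":0.05,"turn":-0.88,"hand":0},
    {"tx":0.5,"ty":-0.6,"tz":0.05,"turn":-0.88,"hand":0},
    {"tx":0.5,"ty":-0.6,"tz":0.05,"turn":-0.88,"hand":0},
    {"tx":0.5,"ty":-0.6,"tz":0.05,"turn":-0.88,"hand":0}
  ]
}}

```text
time_s: 2.1
tcp_pos: [0.4668, 0.2916, 0.2572]
eef_rot: [-180.0, 0.0, -93.8]
contact_force: [0.3, 1.2, -0.9]
gripper_width: 0.0877
gripper_force: 0.0
```

{"op": "drive_tool", "data": {
  "commands": [
    {"tx":-0.04,"ty":-0.93,"tz":-0.06,"hand":0},
    {"tx":-0.04,"ty":-0.93,"tz":-0.06,"hand":0},
    {"tx":-0.04,"ty":-0.93,"tz":-0.06,"hand":0},
    {"tx":-0.04,"ty":-0.93,"tz":-0.06,"hand":0},
    {"tx":-0.04,"ty":-0.93,"tz":-0.06,"hand":0},
    {"tx":-0.04,"ty":-0.93,"tz":-0.06,"hand":0},
    {"tx":-0.04,"ty":-0.93,"tz":-0.06,"hand":0},
    {"tx":-0.04,"ty":-0.93,"tz":-0.06,"hand":0},
    {"tx":-0.04,"ty":-0.93,"tz":-0.06,"hand":0},
    {"tx":-0.04,"ty":-0.93,"tz":-0.06,"hand":0}
  ]
}}

```text
invalid input
```

{"op": "drive_tool", "data": {
  "commands": [
    {"ty":-0.09,"tz":-0.02,"hand":0},
    {"ty":-0.09,"tz":-0.02,"hand":0},
    {"ty":-0.09,"tz":-0.02,"hand":0}
  ]
}}

```text
invalid input
```

```bash
cat > look.py <<'E'
from h import *
import sys
c=cap('wrist',sys.argv[1]+'.png');s=r.get_state();print(s['tcp_pos'],s['eef_rot'],s['time_s'])
hsv=cv2.cvtColor(c['frame'],cv2.COLOR_RGB2HSV)
for x in r.trace('marker','wrist'):
    m=x['pixels'];k=m&(hsv[...,2]>hsv[...,2][m].mean())
    v,u=np.nonzero(k);P=np.array([at_z(c,a,b,.06)[:2] for a,b in zip(u,v)],np.float32)
    print(x['score'],x['extent'],hsv[m].mean(0).round(),len(u),cv2.minAreaRect(P))
E
python3 look.py w1
```

```text
[0.46739736 0.29089719 0.25721737] [-1.79951466e+02 -6.89564480e-03 -9.37589633e+01] 2.15
```

View pics/w1.png

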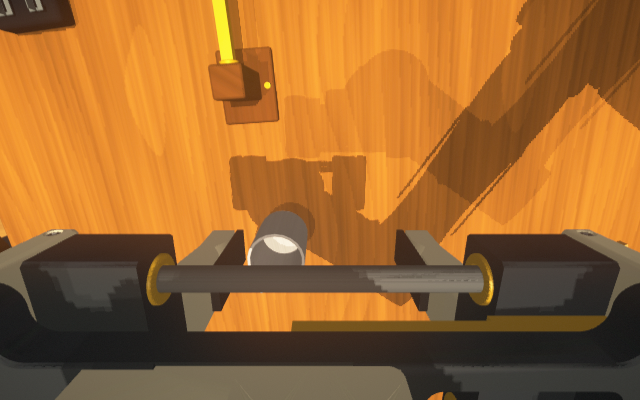

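{"op": "drive_tool", "data": {
  "commands": [
    {"tx":-0.04,"ty":-0.82,"tz":-0.06,"turn":0,"hand":0},
    {"tx":-0.04,"ty":-0.82,"tz":-0.06,"turn":0,"hand":0},
    {"tx":-0.04,"ty":-0.82,"tz":-0.06,"turn":0,"hand":0},
    {"tx":-0.04,"ty":-0.82,"tz":-0.06,"turn":0,"hand":0},
    {"tx":-0.04,"ty":-0.82,"tz":-0.06,"turn":0,"hand":0},
    {"tx":-0.04,"ty":-0.82,"tz":-0.06,"turn":0,"hand":0},
    {"tx":-0.04,"ty":-0.82,"tz":-0.06,"turn":0,"hand":0},
    {"tx":-0.04,"ty":-0.82,"tz":-0.06,"turn":0,"hand":0},
    {"tx":-0.04,"ty":-0.82,"tz":-0.06,"turn":0,"hand":0},
    {"tx":-0.04,"ty":-0.82,"tz":-0.06,"turn":0,"hand":0}
  ]
}}

```text
time_s: 3.2
tcp_pos: [0.4407, -0.199, 0.2207]
eef_rot: [-179.9, 0.0, -93.3]
contact_force: [2.2, 0.8, -0.4]
gripper_width: 0.0879
gripper_force: 0.0
```

```bash
python3 look.py w2
```

```text
[ 0.4398812  -0.20322752  0.21990042] [ 1.79934990e+02 -6.49149520e-02 -9.33983885e+01] 3.25
0.88 [297.8, 156.2, 341.7, 214.0] [ 15. 251. 206.] 824 ((0.43973058462142944, -0.18914572894573212), (0.053912822157144547, 0.03063935600221157), 60.93803787231445)
0.75 [250.2, 0.0, 311.5, 58.9] [ 23. 147. 216.] 1541 ((0.4669778048992157, -0.3534628450870514), (0.03715340048074722, 0.05671350657939911), 86.72370910644531)
```

View pics/w2.png

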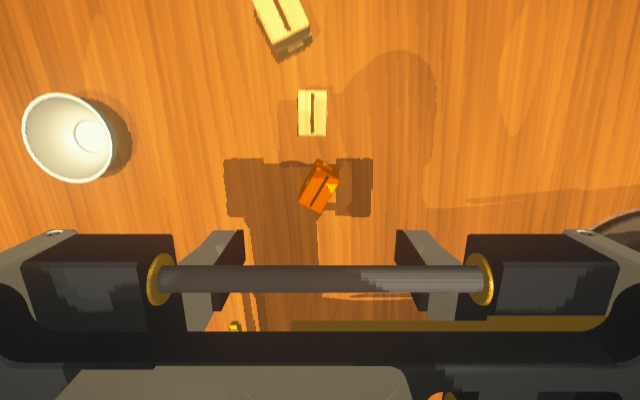

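Run:
```python
from h import *
c=cap('wrist','w3.png');hsv=cv2.cvtColor(c['frame'],cv2.COLOR_RGB2HSV)
k=np.zeros((400,640),np.uint8);k[75:150,285:345]=((hsv[...,1]<150)&(hsv[...,2]>200))[75:150,285:345]
k=cv2.morphologyEx(k,cv2.MORPH_CLOSE,np.ones((9,9)))
n,l,st,_=cv2.connectedComponentsWithStats(k);i=1+st[1:,4].argmax();k=(l==i)
v,u=np.nonzero(k);print(st[i])
P=np.array([at_z(c,a,b,.06)[:2] for a,b in zip(u,v)],np.float32)
print(cv2.minAreaRect(P),P.mean(0),r.get_state()['tcp_pos'])
cv2.imwrite('pics/w3c.png',cv2.resize(c['frame'][60:230,220:400,::-1],None,fx=3,fy=3,interpolation=cv2.INTER_CUBIC))
```

```text
[ 297   94   28   44 1210]
((0.44428208470344543, -0.2682255804538727), (0.042892564088106155, 0.02777971886098385), 86.68545532226562) [ 0.44399458 -0.26867223] [ 0.44034154 -0.19922412  0.22005332]
```

View pics/w3c.png

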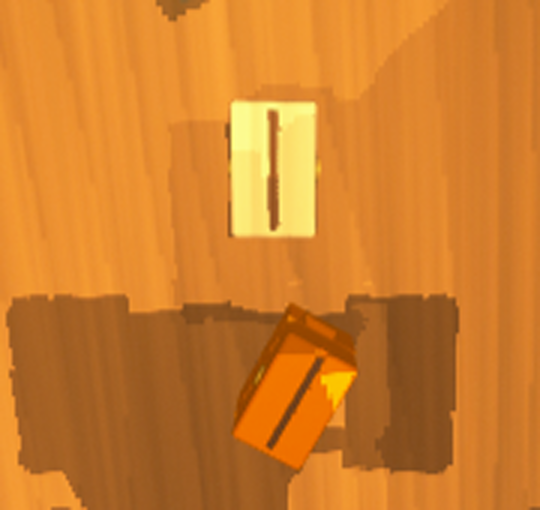

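{"op": "drive_tool", "data": {
  "commands": [
    {"tx":0.006,"ty":-0.115,"tz":0,"turn":0,"hand":0},
    {"tx":0.006,"ty":-0.115,"tz":-0.06,"turn":0,"hand":0},
    {"tx":0.006,"ty":-0.115,"tz":-0.14,"turn":0,"hand":0},
    {"tx":0.006,"ty":-0.115,"tz":-0.22,"turn":0,"hand":0},
    {"tx":0.006,"ty":-0.115,"tz":-0.28,"turn":0,"hand":0},
    {"tx":0.006,"ty":-0.115,"tz":-0.32,"turn":0,"hand":0},
    {"tx":0.006,"ty":-0.115,"tz":-0.34,"turn":0,"hand":0},
    {"tx":0.006,"ty":-0.115,"tz":-0.34,"turn":0,"hand":0},
    {"tx":0.006,"ty":-0.115,"tz":-0.34,"turn":0,"hand":0}
  ]
}}

```text
time_s: 4.25
tcp_pos: [0.4457, -0.2661, 0.0176]
eef_rot: [-179.9, -0.0, -93.3]
contact_force: [0.1, -0.8, 0.6]
gripper_width: 0.0878
gripper_force: 0.0
```

{"op": "drive_tool", "data": {
  "commands": [
    {"tx":0,"ty":0,"tz":0,"turn":0,"hand":1},
    {"tx":0,"ty":0,"tz":0,"turn":0,"hand":1},
    {"tx":0,"ty":0,"tz":0,"turn":0,"hand":1},
    {"tx":0,"ty":0,"tz":0,"turn":0,"hand":1},
    {"tx":0,"ty":0,"tz":0,"turn":0,"hand":1},
    {"tx":0,"ty":0,"tz":0,"turn":0,"hand":1},
    {"tx":0,"ty":0,"tz":0,"turn":0,"hand":1},
    {"tx":0,"ty":0,"tz":0,"turn":0,"hand":1}
  ],
  "grip_force": 30
}}

```text
time_s: 5.05
tcp_pos: [0.4445, -0.2665, 0.0165]
eef_rot: [-180.0, 0.0, -93.3]
contact_force: [0.4, -0.5, -1.0]
gripper_width: 0.0298
gripper_force: 30.0
```

{"op": "drive_tool", "data": {
  "commands": [
    {"tx":0,"ty":0,"tz":0.08,"turn":0,"hand":1},
    {"tx":0,"ty":0,"tz":0.16,"turn":0,"hand":1},
    {"tx":0.03,"ty":0.04,"tz":0.22,"turn":0.01,"hand":1},
    {"tx":0.18,"ty":0.63,"tz":0.37,"turn":0.038,"hand":1},
    {"tx":0.18,"ty":0.63,"tz":0.37,"turn":0.038,"hand":1},
    {"tx":0.18,"ty":0.63,"tz":0.37,"turn":0.038,"hand":1},
    {"tx":0.18,"ty":0.63,"tz":0.37,"turn":0.038,"hand":1},
    {"tx":0.18,"ty":0.63,"tz":0.37,"turn":0.038,"hand":1},
    {"tx":0.18,"ty":0.63,"tz":0.37,"turn":0.038,"hand":1},
    {"tx":0.18,"ty":0.63,"tz":0.37,"turn":0.038,"hand":1}
  ]
}}

```text
time_s: 6.05
tcp_pos: [0.546, 0.0889, 0.2327]
eef_rot: [180.0, 0.0, -89.9]
contact_force: [0.7, -0.5, -1.2]
gripper_width: 0.0299
gripper_force: 30.0
```

{"op": "drive_tool", "data": {
  "commands": [
    {"tx":0,"ty":0.02,"tz":0,"turn":0,"hand":1},
    {"tx":0,"ty":0.02,"tz":0,"turn":0,"hand":1},
    {"tx":0,"ty":0.02,"tz":0,"turn":0,"hand":1},
    {"tx":0,"ty":0.02,"tz":0,"turn":0,"hand":1}
  ]
}}

```text
time_s: 6.45
tcp_pos: [0.5458, 0.0978, 0.2319]
eef_rot: [179.9, -0.0, -90.0]
contact_force: [0.8, 0.2, -1.1]
gripper_width: 0.0296
gripper_force: 30.0
```

Run:
```python
from h import *
s=r.get_state();print(s['tcp_pos'],s['eef_rot'],s['contact_force'],s['gripper_width'])
c=cap('wrist','w4.png');hsv=cv2.cvtColor(c['frame'],cv2.COLOR_RGB2HSV)
k=(abs(hsv[...,0].astype(int)-29)<5)&(hsv[...,2]>120)&(hsv[...,1]>120);k[225:]=0
n,l,st,_=cv2.connectedComponentsWithStats(k.astype(np.uint8));print(st[st[:,4]>30])
```

```text
[0.54575434 0.09779804 0.23187607] [ 1.79947408e+02 -2.42024630e-02 -8.99740256e+01] [ 0.83445667  0.23330737 -1.14453815] 0.029643871322093222
[[     0      0    640    400 254629]
 [   305     48     13    118   1371]]
```

View pics/w4.png

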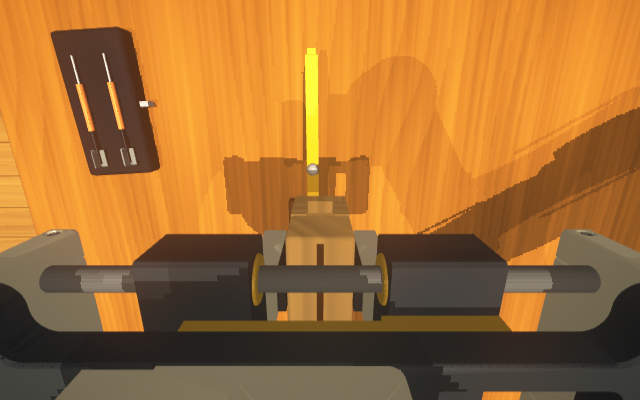

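Run:
```python
from h import *
c=cap('wrist');hsv=cv2.cvtColor(c['frame'],cv2.COLOR_RGB2HSV);s=r.get_state();print(s['tcp_pos'])
k=(abs(hsv[...,0].astype(int)-29)<5)&(hsv[...,2]>120)&(hsv[...,1]>120);k[225:]=0
for v in range(46,164,8):
    u=np.nonzero(k[v])[0]
    if len(u):
        a=at_z(c,u.min()-.5,v,.086);b=at_z(c,u.max()+.5,v,.086);print(v,u.min(),u.max(),((a+b)/2).round(4),round((b-a)[0]*1e3,1))
f=c['frame'].astype(int);sat=hsv[...,1]
w=np.zeros_like(k);w[158:182,303:323]=(sat<90)[158:182,303:323]
v,u=np.nonzero(w);print('ball',u.mean(),v.mean(),len(u),at_z(c,u.mean(),v.mean(),.087))
print('end top',at_z(c,311,47.5,.084), 'nose/step rows', [ (v,int(k[v].sum())) for v in range(46,60)])
```

```text
[0.54599223 0.09772795 0.23215823]
54 307 315 [ 0.5531 -0.0253  0.086 ] -8.4
62 305 317 [ 0.5532 -0.0185  0.086 ] -12.2
70 305 317 [ 0.5532 -0.0115  0.086 ] -12.3
78 306 317 [ 0.5528 -0.0045  0.086 ] -11.4
86 306 317 [0.5529 0.0027 0.086 ] -11.5
94 306 317 [0.5529 0.0099 0.086 ] -11.6
102 306 317 [0.553  0.0173 0.086 ] -11.7
110 306 317 [0.553  0.0248 0.086 ] -11.7
118 306 317 [0.5531 0.0324 0.086 ] -11.8
126 307 317 [0.5527 0.0401 0.086 ] -10.9
134 307 317 [0.5527 0.0479 0.086 ] -11.0
142 307 317 [0.5528 0.0558 0.086 ] -11.1
150 307 317 [0.5528 0.0639 0.086 ] -11.2
158 307 317 [0.5529 0.0721 0.086 ] -11.3
ball 312.5154639175258 169.01030927835052 97 [0.55240805 0.08332866 0.087     ]
end top [ 0.5531332  -0.03117901  0.084     ] nose/step rows [(46, 0), (47, 0), (48, 9), (49, 9), (50, 9), (51, 9), (52, 9), (53, 9), (54, 9), (55, 13), (56, 13), (57, 13), (58, 13), (59, 13)]
```

{"op": "drive_tool", "data": {
  "commands": [
    {"tx":0.012,"ty":-0.083,"tz":0,"turn":0,"hand":1},
    {"tx":0.012,"ty":-0.166,"tz":0,"turn":0,"hand":1},
    {"tx":0.012,"ty":-0.249,"tz":0,"turn":0,"hand":1},
    {"tx":0.012,"ty":-0.33,"tz":0,"turn":0,"hand":1},
    {"tx":0.012,"ty":-0.346,"tz":-0.07,"turn":0,"hand":1},
    {"tx":0.012,"ty":-0.346,"tz":-0.14,"turn":0,"hand":1},
    {"tx":0.012,"ty":-0.346,"tz":-0.21,"turn":0,"hand":1},
    {"tx":0.012,"ty":-0.346,"tz":-0.256,"turn":0,"hand":1},
    {"tx":0.012,"ty":-0.346,"tz":-0.256,"turn":0,"hand":1},
    {"tx":0.012,"ty":-0.346,"tz":-0.256,"turn":0,"hand":1}
  ]
}}

```text
time_s: 7.55
tcp_pos: [0.5536, -0.1095, 0.0793]
eef_rot: [180.0, -0.0, -89.9]
contact_force: [-0.4, 0.9, -1.1]
gripper_width: 0.0299
gripper_force: 30.0
```

Run:
```python
from h import *
print(np.mean([ (cap('scene'),r.get_state()['tcp_pos'])[1] for _ in range(8)],0),r.get_state()['eef_rot'],r.get_state()['contact_force'])
c=cap('scene');cv2.imwrite('pics/s5.png',cv2.resize(c['frame'][100:260,230:390,::-1],None,fx=3.7,fy=3.7,interpolation=cv2.INTER_CUBIC))
```

```text
[ 0.55445294 -0.1087485   0.08032303] [-1.79914445e+02  1.16364502e-02 -8.99125276e+01] [-0.54457576  0.19367751 -1.37917565]
```

View pics/s5.png

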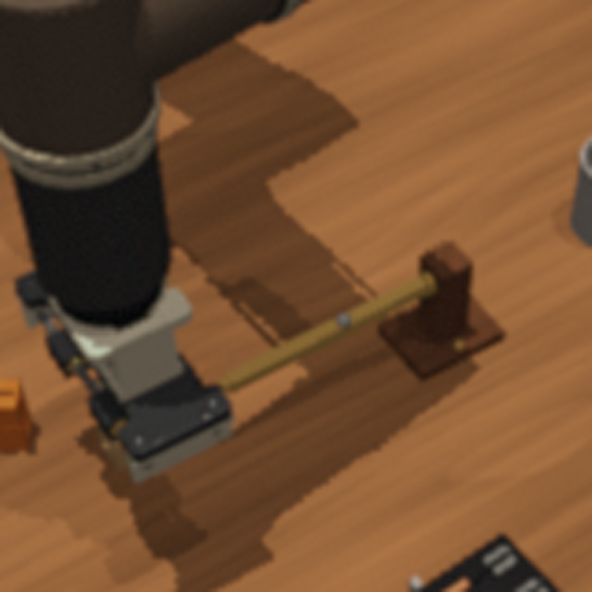

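{"op": "drive_tool", "data": {
  "commands": [
    {"tx":-0.002,"ty":0.03,"tz":-0.002,"turn":0,"hand":1},
    {"tx":-0.002,"ty":0.06,"tz":-0.002,"turn":0,"hand":1},
    {"tx":-0.002,"ty":0.075,"tz":-0.002,"turn":0,"hand":1},
    {"tx":-0.002,"ty":0.085,"tz":-0.002,"turn":0,"hand":1},
    {"tx":-0.002,"ty":0.09,"tz":-0.002,"turn":0,"hand":1},
    {"tx":-0.002,"ty":0.09,"tz":-0.002,"turn":0,"hand":1}
  ]
}}

```text
time_s: 8.6
tcp_pos: [0.5523, -0.0546, 0.0775]
eef_rot: [-180.0, -0.0, -89.9]
contact_force: [0.3, -0.3, -0.8]
gripper_width: 0.0298
gripper_force: 30.0
```

```bash
cat > st.py <<'E'
from h import *
a=[]
for _ in range(6):
    r.capture('top');s=r.get_state();a.append(np.r_[s['tcp_pos']*1e3,s['contact_force'],s['moment']*10])
print(np.mean(a,0).round(2),np.std(a,0).round(1),s['eef_rot'].round(2),s['time_s'])
E
python3 st.py
```

```text
[ 5.5221e+02 -5.5040e+01  7.7460e+01 -1.0000e-01 -5.0000e-02 -1.3700e+00
  6.9000e-01 -3.6000e-01  1.3000e-01] [0.  0.1 0.  0.5 0.6 0.3 0.4 0.2 0.1] [179.99  -0.   -89.95] 8.9
```

{"op": "drive_tool", "data": {
  "commands": [
    {"tx":0.001,"ty":0.004,"tz":0.0015,"turn":0,"hand":1},
    {"tx":0.001,"ty":0.008,"tz":0.0015,"turn":0,"hand":1},
    {"tx":0.001,"ty":0.012,"tz":0.0015,"turn":0,"hand":1},
    {"tx":0.001,"ty":0.012,"tz":0.0015,"turn":0,"hand":1}
  ]
}}

```text
time_s: 9.3
tcp_pos: [0.5529, -0.0472, 0.0784]
eef_rot: [-180.0, 0.0, -89.9]
contact_force: [-0.1, -0.0, -1.0]
gripper_width: 0.0298
gripper_force: 30.0
```

```bash
python3 st.py
```

```text
[ 5.5282e+02 -4.7440e+01  7.8390e+01  5.0000e-02 -1.5000e-01 -1.0700e+00
  9.3000e-01 -4.1000e-01  1.2000e-01] [0.  0.1 0.  0.6 0.7 0.4 0.3 0.1 0.1] [180.     0.   -89.92] 9.6
```

{"op": "drive_tool", "data": {
  "commands": [
    {"tx":0,"ty":0.004,"tz":0.0,"turn":0,"hand":1},
    {"tx":0,"ty":0.008,"tz":0.0,"turn":0,"hand":1},
    {"tx":0,"ty":0.012,"tz":0.0,"turn":0,"hand":1},
    {"tx":0,"ty":0.016,"tz":0.0,"turn":0,"hand":1},
    {"tx":0,"ty":0.016,"tz":0.0,"turn":0,"hand":1}
  ]
}}

```text
time_s: 10.1
tcp_pos: [0.5529, -0.0375, 0.0784]
eef_rot: [-180.0, 0.0, -89.9]
contact_force: [-0.5, 0.6, -1.8]
gripper_width: 0.0298
gripper_force: 30.0
```

```bash
python3 st.py
```

```text
[ 5.5283e+02 -3.7880e+01  7.8390e+01  4.0000e-02  1.3000e-01 -1.1700e+00
  8.7000e-01 -5.1000e-01  2.4000e-01] [0.  0.1 0.  0.4 0.5 0.4 0.3 0.2 0.2] [-180.      0.    -89.93] 10.4
```

{"op": "drive_tool", "data": {
  "commands": [
    {"tx":0,"ty":0.005,"tz":0.0,"turn":0,"hand":1},
    {"tx":0,"ty":0.01,"tz":0.0,"turn":0,"hand":1},
    {"tx":0,"ty":0.015,"tz":0.0,"turn":0,"hand":1},
    {"tx":0,"ty":0.02,"tz":0.0,"turn":0,"hand":1},
    {"tx":0,"ty":0.02,"tz":0.0,"turn":0,"hand":1}
  ]
}}

```text
time_s: 10.9
tcp_pos: [0.5529, -0.0255, 0.0784]
eef_rot: [-180.0, 0.0, -89.9]
contact_force: [0.1, -0.6, -0.8]
gripper_width: 0.0302
gripper_force: 30.0
```

```bash
python3 st.py
```

```text
[ 5.5285e+02 -2.5860e+01  7.8400e+01 -1.0000e-01  1.5000e-01 -9.8000e-01
  9.0000e-01 -2.8000e-01 -1.1000e-01] [0.  0.1 0.  0.6 0.2 0.6 0.2 0.4 0.2] [180.    -0.   -89.93] 11.2
```

{"op": "drive_tool", "data": {
  "commands": [
    {"tx":0,"ty":0.012,"tz":0,"turn":0,"hand":1},
    {"tx":0,"ty":0.024,"tz":0,"turn":0,"hand":1},
    {"tx":0,"ty":0.036,"tz":0,"turn":0,"hand":1},
    {"tx":0,"ty":0.048,"tz":0,"turn":0,"hand":1},
    {"tx":0,"ty":0.06,"tz":0,"turn":0,"hand":1},
    {"tx":0,"ty":0.072,"tz":0,"turn":0,"hand":1},
    {"tx":0,"ty":0.084,"tz":0,"turn":0,"hand":1},
    {"tx":0,"ty":0.096,"tz":0,"turn":0,"hand":1},
    {"tx":0,"ty":0.108,"tz":0,"turn":0,"hand":1},
    {"tx":0,"ty":0.12,"tz":0,"turn":0,"hand":1}
  ]
}}

```text
time_s: 12.2
tcp_pos: [0.5529, 0.0467, 0.0784]
eef_rot: [-180.0, -0.0, -89.9]
contact_force: [-0.5, -0.3, -2.1]
gripper_width: 0.0298
gripper_force: 30.0
```

```bash
python3 st.py
```

```text
[ 5.5287e+02  4.6520e+01  7.8380e+01 -1.0000e-01  4.9000e-01 -1.2900e+00
  9.5000e-01 -6.9000e-01  9.0000e-02] [0.1 0.5 0.  0.6 0.4 0.5 0.8 0.3 0.2] [179.99  -0.   -89.93] 12.5
```

{"op": "drive_tool", "data": {
  "commands": [
    {"tx":0,"ty":0.005,"tz":0,"turn":0,"hand":1},
    {"tx":0,"ty":0.01,"tz":0,"turn":0,"hand":1},
    {"tx":0,"ty":0.015,"tz":0,"turn":0,"hand":1},
    {"tx":0,"ty":0.02,"tz":0,"turn":0,"hand":1},
    {"tx":0,"ty":0.023,"tz":0,"turn":0,"hand":1},
    {"tx":0,"ty":0.026,"tz":0,"turn":0,"hand":1},
    {"tx":0,"ty":0.028,"tz":0,"turn":0,"hand":1}
  ]
}}

```text
time_s: 13.2
tcp_pos: [0.5529, 0.0623, 0.0788]
eef_rot: [180.0, -0.1, -89.9]
contact_force: [-0.8, -6.1, 3.3]
gripper_width: 0.0299
gripper_force: 30.0
```

{"op": "drive_tool", "data": {
  "commands": [
    {"tx":0,"ty":0.003,"tz":0,"turn":0,"hand":1},
    {"tx":0,"ty":0.006,"tz":0,"turn":0,"hand":1}
  ]
}}

```text
time_s: 13.4
tcp_pos: [0.5529, 0.0655, 0.079]
eef_rot: [-180.0, -0.1, -89.9]
contact_force: [-0.7, -8.0, 5.9]
gripper_width: 0.0299
gripper_force: 30.0
```

{"op": "drive_tool", "data": {
  "commands": [
    {"tx":0,"ty":0.003,"tz":0,"turn":0,"hand":1},
    {"tx":0,"ty":0.006,"tz":0,"turn":0,"hand":1}
  ]
}}

```text
time_s: 13.6
tcp_pos: [0.5531, 0.069, 0.0793]
eef_rot: [-180.0, -0.1, -89.9]
contact_force: [0.1, -7.0, 7.1]
gripper_width: 0.0298
gripper_force: 30.0
```

{"op": "drive_tool", "data": {
  "commands": [
    {"tx":0,"ty":0.003,"tz":0,"turn":0,"hand":1},
    {"tx":0,"ty":0.006,"tz":0,"turn":0,"hand":1}
  ]
}}

```text
time_s: 13.8
tcp_pos: [0.5538, 0.0735, 0.0796]
eef_rot: [-179.9, -0.0, -89.9]
contact_force: [0.5, -3.4, 7.4]
gripper_width: 0.0299
gripper_force: 30.0
```

{"op": "drive_tool", "data": {
  "commands": [
    {"tx":0,"ty":0.003,"tz":0,"turn":0,"hand":1},
    {"tx":0,"ty":0.006,"tz":0,"turn":0,"hand":1}
  ]
}}

```text
time_s: 14.0
tcp_pos: [0.554, 0.0773, 0.0798]
eef_rot: [-179.9, 0.0, -89.9]
contact_force: [1.0, -3.7, 8.0]
gripper_width: 0.0298
gripper_force: 30.0
```

{"op": "drive_tool", "data": {
  "commands": [
    {"tx":0,"ty":0.003,"tz":0,"turn":0,"hand":1},
    {"tx":0,"ty":0.006,"tz":0,"turn":0,"hand":1}
  ]
}}

```text
time_s: 14.2
tcp_pos: [0.554, 0.081, 0.0797]
eef_rot: [-179.9, 0.0, -89.9]
contact_force: [0.3, -0.9, 8.0]
gripper_width: 0.0298
gripper_force: 30.0
```

{"op": "drive_tool", "data": {
  "commands": [
    {"tx":0,"ty":0.002,"tz":0,"turn":0,"hand":1},
    {"tx":0,"ty":0.002,"tz":0,"turn":0,"hand":1}
  ]
}}

```text
time_s: 14.4
tcp_pos: [0.5542, 0.083, 0.0797]
eef_rot: [-179.8, 0.1, -89.9]
contact_force: [-1.2, 2.4, 5.7]
gripper_width: 0.0297
gripper_force: 30.0
```

```bash
python3 st.py
```

```text
[ 5.5423e+02  8.3070e+01  7.9720e+01 -6.6000e-01  1.9300e+00  7.0500e+00
  7.9200e+00  2.5300e+00 -3.2000e-01] [0.  0.  0.  0.2 0.7 0.2 0.3 0.3 0.2] [-1.7982e+02  8.0000e-02 -8.9890e+01] 14.7
```

{"op": "drive_tool", "data": {
  "commands": [
    {"tx":0,"ty":0.002,"tz":0,"turn":0,"hand":1},
    {"tx":0,"ty":0.002,"tz":0,"turn":0,"hand":1}
  ]
}}

```text
time_s: 14.9
tcp_pos: [0.5543, 0.0846, 0.0796]
eef_rot: [-179.8, 0.1, -89.9]
contact_force: [-0.7, 4.1, 5.3]
gripper_width: 0.0299
gripper_force: 30.0
```

```bash
python3 st.py
```

```text
[ 5.5426e+02  8.4660e+01  7.9600e+01 -1.1900e+00  3.7700e+00  5.7100e+00
  1.4860e+01  2.9000e+00  3.0000e-01] [0.  0.  0.  0.5 0.7 0.4 0.3 0.2 0.2] [-1.7981e+02  1.1000e-01 -8.9880e+01] 15.2
```

{"op": "drive_tool", "data": {
  "commands": [
    {"tx":0,"ty":0.002,"tz":0,"turn":0,"hand":1},
    {"tx":0,"ty":0.002,"tz":0,"turn":0,"hand":1}
  ]
}}

```text
time_s: 15.4
tcp_pos: [0.5541, 0.085, 0.0796]
eef_rot: [-179.8, 0.0, -89.9]
contact_force: [0.6, -0.3, 5.1]
gripper_width: 0.0297
gripper_force: 30.0
```

```bash
python3 st.py
```

```text
[ 5.5416e+02  8.5020e+01  7.9550e+01  0.0000e+00 -5.2000e-01  5.2200e+00
 -5.5000e-01 -2.0100e+00  0.0000e+00] [0.  0.  0.  0.4 0.5 0.5 0.6 0.2 0.2] [-1.7984e+02  5.0000e-02 -8.9890e+01] 15.7
```

{"op": "drive_tool", "data": {
  "commands": [
    {"tx":0,"ty":0,"tz":0,"turn":0,"hand":0},
    {"tx":0,"ty":0,"tz":0,"turn":0,"hand":0},
    {"tx":0,"ty":0,"tz":0,"turn":0,"hand":0},
    {"tx":0,"ty":0,"tz":0,"turn":0,"hand":0},
    {"tx":0,"ty":0,"tz":0,"turn":0,"hand":0},
    {"tx":0,"ty":0,"tz":0,"turn":0,"hand":0}
  ]
}}

```text
time_s: 16.3
tcp_pos: [0.5528, 0.0845, 0.0783]
eef_rot: [180.0, -0.0, -89.9]
contact_force: [0.0, -0.5, 0.2]
gripper_width: 0.0721
gripper_force: 0.0
```

{"op": "drive_tool", "data": {
  "commands": [
    {"tx":0,"ty":0,"tz":0.03,"turn":0,"hand":0},
    {"tx":0,"ty":0,"tz":0.08,"turn":0,"hand":0},
    {"tx":0,"ty":0,"tz":0.16,"turn":0,"hand":0},
    {"tx":0,"ty":0,"tz":0.24,"turn":0,"hand":0},
    {"tx":0,"ty":0.1,"tz":0.24,"turn":0,"hand":0},
    {"tx":0,"ty":0.18,"tz":0.24,"turn":0,"hand":0},
    {"tx":0,"ty":0.18,"tz":0.24,"turn":0,"hand":0}
  ]
}}

```text
time_s: 17.0
tcp_pos: [0.553, 0.1963, 0.2227]
eef_rot: [-179.9, 0.1, -89.8]
contact_force: [-0.3, -0.9, -1.3]
gripper_width: 0.0874
gripper_force: 0.0
```

```bash
python3 st.py
python3 - <<'E'
from h import *
a=cap('scene');b=cap('wrist')
A=cv2.resize(a['frame'][120:240,260:400,::-1],(560,480));B=cv2.resize(b['frame'][20:240,240:400,::-1],(240,330))
o=np.zeros((480,800,3),np.uint8);o[:,:560]=A;o[:330,560:]=B;cv2.imwrite('pics/fin.png',o)
E
```

```text
[ 5.5263e+02  1.9294e+02  2.2212e+02 -2.6000e-01 -4.8000e-01 -1.0000e-02
  8.5000e-01 -5.3000e-01 -1.0000e-02] [0.1 1.5 0.1 0.3 0.2 0.4 0.5 0.3 0.2] [ 1.7998e+02 -2.0000e-02 -8.9970e+01] 17.3
```

View pics/fin.png

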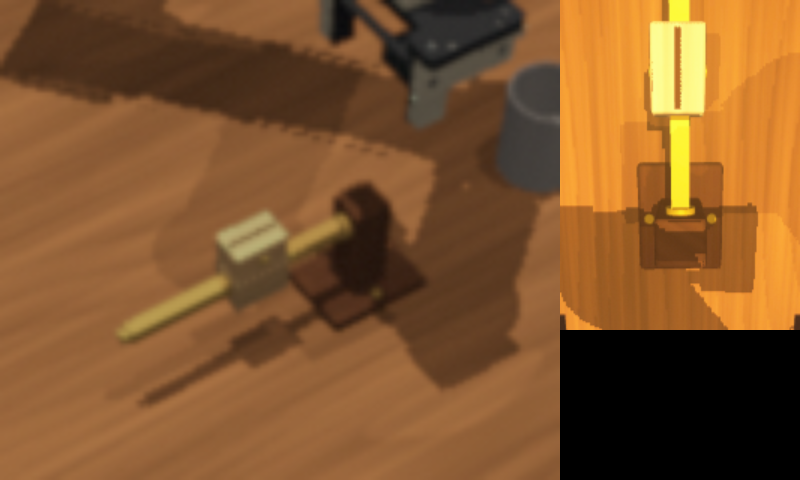

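The marker sits straight on the bar with the ball hidden inside it, and the gripper is clear of everything.

```bash
python3 -c "
from plant import r
print(r.close_job())"
```

```text
the job is handed in; nothing more can be done
None
```

The small pale score marker is threaded on the rail and let go with the spring ball felt clicking into its notch (the sideways force swung to a pull, then fell to about zero); the job is handed in at about 17 s, and I never touched the dart case, bowl or jug, though no verdict came back.

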